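# Assemble a sieve stack on the shaker base

### The arm

A 6-joint arm with a two-finger parallel gripper is mounted at the origin on a cart in front of the work surface, level with it; the furniture and walls round the work are solid. World frame = base frame: x ahead of the robot, y to its left, z up, the work surface at z = 0. Lengths are in mm, angles in degrees, forces in N, time in s.
With the tool pointing down it reaches from about 375 to 750 mm from the base axis. Payload 9 kg.
Tool frame: the origin (TCP) lies midway between the tips of the shut fingers; the grasp point (between the pads) lies 19 mm behind it (manip.grasp_offset is the distance from the TCP to the grasp point, in mm); z points along the fingers, y is the line along which they close (so a half turn about z gives the same grasp; the last joint's range is limited). The gripper opens to 85 mm and grips with 20 to 120 N. Pads are 22 mm wide; open, the fingers measure 114 mm over their backs; the gripper's body (76 mm by 85 mm) begins 54 mm behind the grasp point. The pads swing forward as they close: fully open they stand 13 mm farther back than shut.
Start: joints at [64.647, 5.964, 5.575, 89.605, 0, 77.527], TCP at [133.749, 584.934, 231.331] pointing down, gripper open.
Joint ranges: [-171.21, 171.21], [-48.23, 106.86], [-62.78, 66.21], [-105.2, 120.99], [-86.42, 89.51], [-180, 180]. Speed limits (degrees/s): [127.2, 127.2, 147.25, 180, 180, 180].

### API

Orientations are given as a 3x3 rotation matrix whose columns are the frame's x, y, z axes.
In Python, from bench import monitor, optics, order, manip gives the robot as it stands.
- The arm moves only by the tool apply_moves, never from a script. Its argument "steps" is a list of rows, each a list of 2 entries, a list of its own where there are three numbers: the shift along the tool's x, y, z in mm, then the turn about the tool's z in rad. In form: [[[dx, dy, dz], twist], ...]. A call has exactly 8 rows; each row shifts and turns the commanded pose from where the row before left it, along the tool's axes as they then stand; what a row does not reach is not made up. A row lasts 1/8 s, in which the tool goes at most 62.5 mm and 10.7 degrees, less where a joint would pass 70% of its speed; a pose out of reach is approached as far as the arm can. A call with a gripper value outside its range is refused whole. "grip" is the finger opening in mm, from 0 to 85.4, set as the call begins (left out, the last holds). The fingers move at their own pace and stop on an object; "squeeze" is the grip in N (left out, the last holds). Time passes only in rows, so rows that do not move let the fingers close, or fill a call up. It gives the time, the measured TCP pose, the force, the opening and the grip force at its end, in the units of the state.
- monitor.sense(): the state, without advancing time (a new reading comes with each control period).
- optics.snapshot(name): name is "scene" or "side" or "wrist"; returns a dict with "pixels" (480x640x3 uint8, red, green, blue), "vertical_fov" (degrees; the focal length in pixels is half the picture's height over the tangent of half this angle, whatever the lens; pixels are square), "cx", "cy" (the principal point, pixels), "D" ([k1, k2, p1, p2, k3] as OpenCV has them; the pictures are not rectified), "rvec" (rotation vector, rad) and "tvec" (3), from world to camera coordinates, as OpenCV has them. Camera axes: x right, y down, z forward; pixel columns grow to the right and rows downward; lengths in mm; the calibration is good to about 2 mm. A picture is of the moment at which its call begins. There is no depth.
- order.close_job(): hands the job in; it is judged then, once.
The state is a dict: "clock": time; "joint_pos": joint angles; "joint_vel": joint speeds; "effort": joint torques, N m; "tcp_pos": TCP position; "tool_rot": TCP orientation; "force": force on the tool from outside, world axes, zero at the start; "ft_torque": the same for the moment, N m; "grip_width": finger opening in mm; "grasp_force": force on a finger pad.
Only numpy, scipy, OpenCV 4.12 (cv2) and the standard library are available. Lean on these libraries where they do the work, as an engineer would, in place of code of your own. Each camera call takes 0.05 s, during which the arm holds its last target. There are 200 camera calls.

### The job

Build the test sieve stack on the shaker base, one piece at a time from the bottom up: first the dark steel pan into the collar of the base, then the blue sieve, then the yellow one, then the red one, and last the white lid on top. Nest every piece fully home and upright in the one below, let go of it, and leave the white jar and the metal disc among the pieces standing where they are.

Things in the scene. Friction and masses are not known exactly. Their poses are not given: they have to be found in the camera images.
- shaker_base: The sieve shaker's base, fixed: a round grey housing, 104 mm diameter, with a small green and a small black button, and in its middle an aluminium collar, 58 mm outside, 50 mm inside diameter, rim 45 mm above the worktop, socket 13 mm deep. Origin: centre of its underside, on the collar's axis, at worktop height; z up.
- pan: Dark steel collecting pan, upright, 56 mm diameter, 38 mm high, 50 to 120 g. Lowest 10 mm: tapered foot (36 mm wide at the underside, 47 mm at its top) that nests in the piece below; above it a plain wall, 56 mm outside, 50 mm inside, open at the top, a closed bright floor 14 mm up. Grasp the outside wall from above. Origin: centre of the underside, z up. Fully home its origin is 35 mm above that of the shaker base.
- sieve_blue: Blue plastic sieve (fine mesh), upright, 56 mm diameter, 38 mm high, 50 to 120 g. Lowest 10 mm: tapered foot (36 mm wide at the underside, 47 mm at its top) that nests in the piece below; above it a plain wall, 56 mm outside, 50 mm inside, open at the top, a woven steel 3 mm mesh 14 mm up. Grasp the outside wall from above. Origin: centre of the underside, z up. Fully home its origin is 28 mm above that of the pan.
- sieve_yellow: Yellow plastic sieve (medium mesh), upright, 56 mm diameter, 38 mm high, 50 to 120 g. Lowest 10 mm: tapered foot (36 mm wide at the underside, 47 mm at its top) that nests in the piece below; above it a plain wall, 56 mm outside, 50 mm inside, open at the top, a woven steel 5.5 mm mesh 14 mm up. Grasp the outside wall from above. Origin: centre of the underside, z up. Fully home its origin is 28 mm above that of the blue sieve.
- sieve_red: Red plastic sieve (coarse mesh), upright, 56 mm diameter, 38 mm high, 50 to 120 g. Lowest 10 mm: tapered foot (36 mm wide at the underside, 47 mm at its top) that nests in the piece below; above it a plain wall, 56 mm outside, 50 mm inside, open at the top, a woven steel 9 mm mesh 14 mm up. Grasp the outside wall from above. Origin: centre of the underside, z up. Fully home its origin is 28 mm above that of the yellow sieve.
- lid: White lid with a black knob, upright: the same tapered foot (lowest 10 mm), then a white disc 56 mm in diameter from 10 to 15 mm up, then an upright cylindrical black knob, 20 mm in diameter, from 15 to 40 mm up; grasp the knob from above. Origin: centre of the underside of the foot, z up. Fully home its origin is 28 mm above that of the red sieve. 45 to 80 g.
- jar: Bystander, loose: white screw-top jar with a black cap, 42 mm in diameter, 62 mm high. Origin: centre of its underside. To be left where it stands.
- disc: Bystander, loose: bare grey metal disc, 38 mm in diameter, 22 mm high. Origin: centre of its underside. To be left where it lies.

How it is judged:
By the outcome, as a careful person would: the job done as asked, in the order asked, and still so for the second after the job is handed in, with the robot touching nothing.
It also fails if it takes over 115 s, if anything falls off the work surface, if the arm or the gripper's body presses on something with over 40 N, if the wrist force passes 120 N, or if a joint passes its speed limit or range.

## Working session

There is one attempt and no reset: what is moved stays moved. The work goes in short steps, Python scripts to look and compute and a tool call to move; the robot and the scene stay as the last step left them, time stands still between calls to the robot, and variables do not carry over. Pictures are saved under pics/ and viewed, at most 14 in all, crops included, and the job is handed in when it is done.

Besides the shell and the picture viewer there is one more tool, called after "Emit:" as name(argument=value, ...), one argument or row to a line, values as JSON. apply_moves: Moves the arm, as the interface text tells. Its arguments: {"type":"object","properties":{"steps":{"type":"array"},"grip":{"type":"number"},"squeeze":{"type":"number"}},"required":["steps"]}

```bash
ls; mkdir -p pics; python3 - <<'E'
from bench import monitor, optics, order, manip
import cv2
s=monitor.sense(); print(s)
for n in ("scene","side"):
    d=optics.snapshot(n); cv2.imwrite(f"pics/{n}0.png",d["pixels"][:,:,::-1]); print(n,{k:d[k] for k in d if k!="pixels"})
E
```

```text
pics
{'clock': 0.0, 'joint_pos': array([ 6.46479571e+01,  6.00053223e+00,  5.52652410e+00,  8.96026439e+01,
       -1.70816250e-03,  7.75289888e+01]), 'joint_vel': array([ 0.03270961,  0.09429245, -0.02826319, -0.00821297,  0.0168508 ,
        0.02621687]), 'effort': array([ 1.72210643e-03, -5.56950903e+01,  5.03634131e+01,  1.76758342e-02,
       -3.48896829e-04,  7.09055001e-06]), 'tcp_pos': array([133.59040179, 584.60566868, 230.49760961]), 'tool_rot': array([[-9.74834984e-01,  2.22927021e-01, -5.45888425e-04],
       [ 2.22927538e-01,  9.74834253e-01, -1.22175374e-03],
       [ 2.59788812e-04, -1.31270185e-03, -9.99999105e-01]]), 'force': array([-0.07676292, -0.13576069, -0.37400359]), 'ft_torque': array([ 0.00801305,  0.00056627, -0.00103137]), 'grasp_force': 0.0, 'grip_width': 85.42884388276542}
scene {'vertical_fov': 46.238670409086936, 'cx': 308.98479230943536, 'cy': 235.14819693572767, 'D': array([-0.09666479,  0.        ,  0.        ,  0.        ,  0.        ]), 'rvec': array([ 2.10185221, -0.54719238,  0.29848022]), 'tvec': array([-487.19624932,  185.31596708,  912.91745249])}
side {'vertical_fov': 52.73241196034155, 'cx': 318.8762477765096, 'cy': 240.93881781558676, 'D': array([-0.04078565,  0.        ,  0.        ,  0.        ,  0.        ]), 'rvec': array([ 0.2503466 , -2.64310218,  1.49197078]), 'tvec': array([542.94379115,  72.02017391, 777.77199873])}
```

View pics/scene0.png

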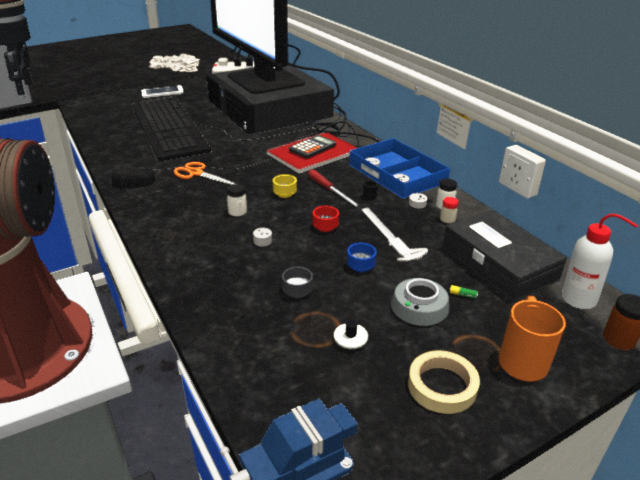

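View pics/side0.png

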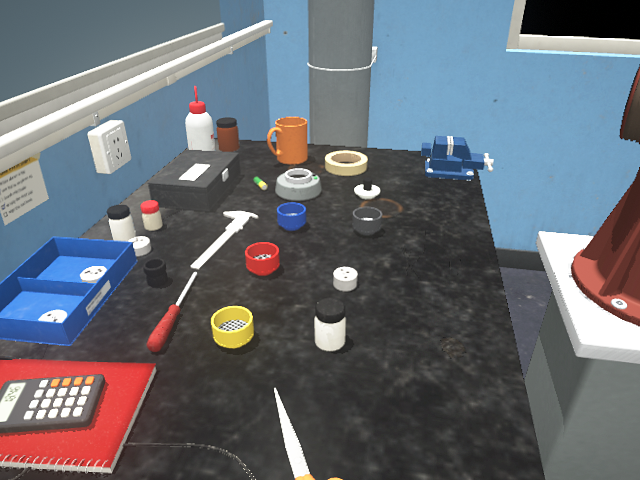

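The pictures show the pieces as follows (scene / side pixels):

| Piece | Scene | Side |
|---|---|---|
| pan | (297,283) | (367,220) |
| blue sieve | (362,257) | (292,216) |
| red sieve | (325,219) | (262,258) |
| yellow sieve | (285,186) | (233,327) |
| lid | (351,335) | (367,190) |
| base | (421,300) | (298,184) |
| jar | (237,201) | (330,325) |
| disc | (263,237) | (345,279) |

The rims have known heights, so I'll triangulate from those next.

```bash
cat > h.py <<'E'
from bench import monitor, optics, order, manip
import cv2, numpy as np
from scipy.optimize import least_squares
def cam(d):
    f=240/np.tan(np.radians(d["vertical_fov"]/2)); K=np.array([[f,0,d["cx"]],[0,f,d["cy"]],[0,0,1.]])
    return K,np.array(d["D"]),np.array(d["rvec"],float),np.array(d["tvec"],float)
def proj(d,P):
    K,D,r,t=cam(d); return cv2.projectPoints(np.array(P,float).reshape(-1,1,3),r,t,K,D)[0].reshape(-1,2)
def ray(d,uv,z):
    K,D,r,t=cam(d); p=cv2.undistortPoints(np.array(uv,float).reshape(-1,1,2),K,D).reshape(-1,2)
    R=cv2.Rodrigues(r)[0]; c=-R.T@t; v=np.c_[p,np.ones(len(p))]@R
    return c+v*((z-c[2])/v[:,2])[:,None]
def circ(x,y,r,z): 
    a=np.linspace(0,2*np.pi,60); return np.c_[x+r*np.cos(a),y+r*np.sin(a),0*a+z]
def delta(target):  # tool-frame shift to world TCP target
    s=monitor.sense(); return s["tool_rot"].T@(np.array(target)-s["tcp_pos"])
E
python3 - <<'E'
from h import *
px={"pan":[(297,275),(367,212),38],"blue":[(362,252),(292,209),38],"red":[(325,213),(262,250),38],"yellow":[(285,181),(233,317),38],"lid":[(351,335),(367,191),13],"base":[(422,291),(298,176),45],"jar":[(237,190),(330,309),62],"disc":[(263,233),(345,273),22]}
A,B=optics.snapshot("scene"),optics.snapshot("side")
for k,(a,b,z) in px.items(): print(k,ray(A,[a],z)[0].round(),ray(B,[b],z)[0].round())
ims=[cv2.resize(d["pixels"][y:y+100,x:x+130],None,fx=3,fy=3,interpolation=cv2.INTER_CUBIC) for d,x,y in((A,270,250),(A,340,250),(B,260,150),(B,330,150))]
cv2.imwrite("pics/z.png",np.vstack([np.hstack(ims[:2]),np.hstack(ims[2:])])[:,:,::-1])
s=monitor.sense();w=optics.snapshot("wrist");cv2.imwrite("pics/w0.png",w["pixels"][:,:,::-1])
K,D,r,t=cam(w);R=cv2.Rodrigues(r)[0];print("wristcam",-R.T@t,R,K[0,0])
E
```

```text
pan [479. -97.  38.] [478. -96.  38.]
blue [622. -94.  38.] [621. -82.  38.]
red [634.  64.  38.] [635.  71.  38.]
yellow [625. 234.  38.] [625. 243.  38.]
lid [ 495. -254.   13.] [ 493. -242.   13.]
base [ 643. -250.   45.] [ 642. -222.   45.]
jar [494. 208.  62.] [493. 231.  62.]
disc [495.  80.  22.] [493.  89.  22.]
wristcam [ 57.6874962  602.94192207 374.85394685] [[ 2.22947069e-01  9.74830189e-01 -8.41169599e-04]
 [ 9.29097753e-01 -2.12226548e-01  3.02881591e-01]
 [ 2.95079600e-01 -6.83080918e-02 -9.53027824e-01]] 396.9161314744656
```

View pics/z.png

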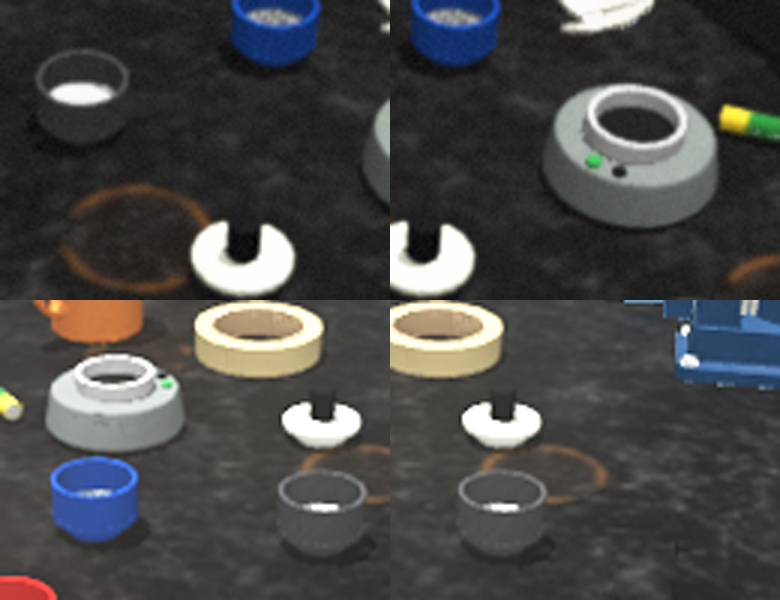

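View pics/w0.png

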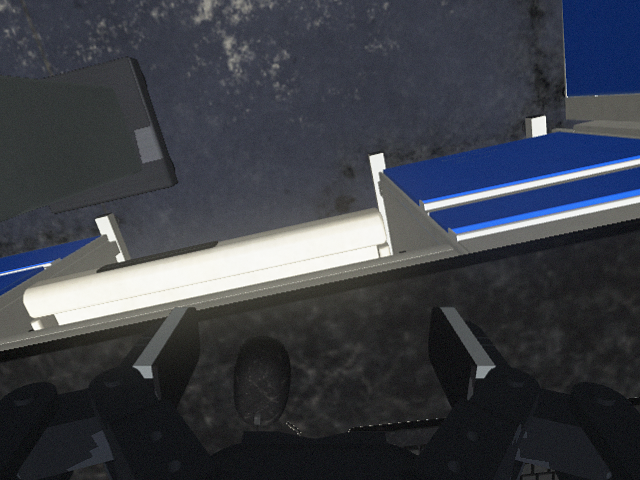

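The zoomed crops and wrist view show that the calibration agrees in x. In y the estimates are rough, with pan ≈ (479,-96) and base ≈ (642,-236). The wrist camera sees the fingers at the bottom of its image. I'll square the tool and go above the pan for a close look.

Emit:
apply_moves(
  steps=[
    [[0,0,0],-0.1124],
    [[0,0,0],-0.1124],
    [[-50,-35,0],0],
    [[-50,-35,0],0],
    [[-50,-35,0],0],
    [[-50,-35,0],0],
    [[-50,-35,0],0],
    [[-50,-35,0],0],
  ],
  grip=85,
  squeeze=40,
)

```text
clock: 1.25
tcp_pos: [435.2, 373.6, 231.4]
tool_rot: [[-1.0, 0.0, 0.0], [0.0, 1.0, 0.0], [-0.0, 0.0, -1.0]]
force: [-0.3, 0.2, 1.4]
grip_width: 84.9
grasp_force: 0.0
```

Emit:
apply_moves(
  steps=[
    [[-8,-59,10],0],
    [[-8,-59,10],0],
    [[-8,-59,10],0],
    [[-8,-59,10],0],
    [[-8,-59,10],0],
    [[-5,-59,10],0],
    [[0,-59,10],0],
    [[0,-58,10],0],
  ],
)

```text
clock: 2.25
tcp_pos: [478.5, -98.0, 151.1]
tool_rot: [[-1.0, 0.0, 0.001], [0.0, 1.0, -0.0], [-0.001, -0.0, -1.0]]
force: [0.6, 0.5, 0.4]
grip_width: 84.9
grasp_force: 0.0
```

```bash
python3 - <<'E'
from h import *
w=optics.snapshot("wrist");s=monitor.sense();print(s["clock"],s["tcp_pos"],s["tool_rot"].round(4),s["force"])
im=w["pixels"].copy()
for x,y,r,z in((479,-96,28,38),(622,-88,28,38),(642,-236,25,45),(494,-248,28,15)):
    for p in proj(w,circ(x,y,r,z)): cv2.circle(im,tuple(int(v) for v in p.clip(-999,1999)),0,(255,0,255),-1)
cv2.imwrite("pics/w1.png",im[:,:,::-1])
E
```

```text
2.3 [ 477.98497899 -103.82237313  149.5457769 ] [[-1.0e+00  4.2e-03 -8.0e-04]
 [ 4.2e-03  1.0e+00 -2.5e-03]
 [ 8.0e-04 -2.5e-03 -1.0e+00]] [-2.32134834 -5.34908278 -1.67036444]
```

View pics/w1.png

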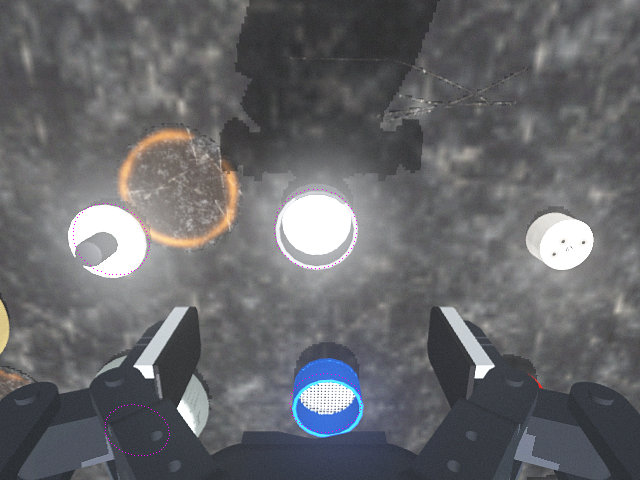

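The wrist view shows the pan rim centred at (317,230), matching the overlay. The lid is at (109,240), the disc at (562,240) and the blue rim at (327,408). I'll measure these now that the arm has settled.

```bash
cat >> h.py <<'E'
def fit(d,mask,x,y,r,z,win=1.5,inner=.55,sign=-1):
    """Fit circle (radius r, height z) to outermost mask edge seen near (x,y)."""
    for _ in range(6):
        c=proj(d,[[x,y,z]])[0]; pts=[]
        for p in proj(d,circ(x,y,r,z)):
            ss=np.linspace(win,inner,60); q=(c+(p-c)*ss[:,None]).round().astype(int)
            ok=(q[:,0]>=0)&(q[:,0]<640)&(q[:,1]>=0)&(q[:,1]<480); m=np.zeros(60,bool); m[ok]=mask[q[ok,1],q[ok,0]]
            if ok.all() and m.any() and not m[0]: pts.append(c+(p-c)*ss[m.argmax()])
        if len(pts)<15: return None
        P=ray(d,pts,z)[:,:2]
        f=least_squares(lambda v:np.hypot(*(P-v[:2]).T)-v[2],[x,y,r],loss="soft_l1",f_scale=.5); x,y=f.x[:2]
    return f.x.round(1),len(pts),round(float(np.median(abs(f.fun))),2)
E
python3 - <<'E'
from h import *
w=optics.snapshot("wrist");s=monitor.sense();print(s["clock"],s["tcp_pos"],s["tool_rot"].round(4))
h=cv2.cvtColor(w["pixels"],cv2.COLOR_RGB2HSV);H,S,V=cv2.split(h)
print("pan",fit(w,(V>200)&(S<90),479,-96,28,38,1.25,.8))
print("blue",fit(w,(H>95)&(H<125)&(S>150)&(V>90),622,-88,28,38))
print("lid",fit(w,(V>225)&(S<90),494,-248,28,15))
print(w["pixels"][190:275:3,317].tolist())
E
```

```text
2.35 [ 477.94165839 -100.66855806  150.00841569] [[-1.0e+00  5.7e-03 -1.3e-03]
 [ 5.7e-03  1.0e+00 -6.0e-04]
 [ 1.2e-03 -6.0e-04 -1.0e+00]]
pan (array([479.9, -95.6,  27.8]), 60, 0.19)
blue (array([616.6, -87.3,  32.2]), 60, 3.15)
lid (array([ 495.2, -251.3,   28.5]), 55, 0.44)
[[165, 165, 169], [195, 199, 202], [199, 200, 205], [255, 255, 255], [255, 255, 255], [255, 255, 255], [255, 255, 255], [255, 255, 255], [255, 255, 255], [255, 255, 255], [255, 255, 255], [255, 255, 255], [255, 255, 255], [255, 255, 255], [255, 255, 255], [255, 255, 255], [255, 255, 255], [255, 255, 255], [255, 255, 255], [255, 255, 255], [255, 255, 255], [255, 255, 255], [171, 174, 177], [172, 176, 178], [174, 174, 180], [166, 168, 170], [243, 245, 248], [160, 161, 162], [164, 165, 168]]
```

Pan is at (480,-95.6), so I'll descend and grip.

Emit:
apply_moves(
  steps=[
    [[-1.2,0.5,20],0],
    [[0,0,30],0],
    [[0,0,30],0],
    [[0,0,25],0],
    [[0,0,20],0],
    [[0,0,10],0],
    [[0,0,5],0],
    [[0,0,0],0],
  ],
)

```text
clock: 3.35
tcp_pos: [480.1, -95.2, 11.4]
tool_rot: [[-1.0, -0.001, 0.0], [-0.001, 1.0, 0.0], [-0.0, 0.0, -1.0]]
force: [-0.4, -0.7, -0.1]
grip_width: 85.0
grasp_force: 0.0
```

Emit:
apply_moves(
  steps=[
    [[0,0,0],0],
    [[0,0,0],0],
    [[0,0,0],0],
    [[0,0,0],0],
    [[0,0,0],0],
    [[0,0,0],0],
    [[0,0,0],0],
    [[0,0,0],0],
  ],
  grip=45,
)

```text
clock: 4.35
tcp_pos: [480.6, -95.9, 12.1]
tool_rot: [[-1.0, 0.0, 0.001], [0.0, 1.0, -0.0], [-0.001, -0.0, -1.0]]
force: [-0.8, 0.6, 5.9]
grip_width: 54.1
grasp_force: 42.9
```

Pan gripped. While lifting, I'll measure the collar and the sieves in the scene and side images.

Emit:
apply_moves(
  steps=[
    [[0,0,-10],0],
    [[0,0,-20],0],
    [[0,0,-25],0],
    [[0,0,-30],0],
    [[0,0,-25],0],
    [[0,0,-20],0],
    [[0,0,-10],0],
    [[0,0,0],0],
  ],
)

```text
clock: 5.35
tcp_pos: [480.2, -95.7, 151.6]
tool_rot: [[-1.0, 0.0, 0.001], [0.0, 1.0, -0.0], [-0.001, -0.0, -1.0]]
force: [0.4, 0.3, -0.9]
grip_width: 53.6
grasp_force: 42.2
```

```bash
python3 - <<'E'
from h import *
ims=[]
for n,x0,y0 in(("scene",380,270),("side",270,160)):
    d=optics.snapshot(n);H,S,V=cv2.split(cv2.cvtColor(d["pixels"],cv2.COLOR_RGB2HSV))
    for t in(170,190,205):
        print(n,t,"collar",fit(d,(V>t)&(S<60),643,-242,29,45,1.3,.7))
    for c,m,x,y in(("blue",(H>95)&(H<130)&(S>120),621,-88),("red",((H<8)|(H>172))&(S>150),634,66),("yellow",(H>22)&(H<34)&(S>130),625,236)):
        print(n,c,fit(d,m,x,y,28,38,1.6,.8))
    im=cv2.resize(d["pixels"][y0:y0+60,x0:x0+80],None,fx=5,fy=5,interpolation=cv2.INTER_CUBIC);
    for yy,col in((-248,(255,0,255)),(-236,(0,255,0))):
      for p in proj(d,circ(643,yy,29,45)): cv2.circle(im,tuple(((p-[x0,y0])*5+2).astype(int)),1,col,-1)
    ims.append(im)
cv2.imwrite("pics/b1.png",np.hstack(ims)[:,:,::-1])
print(monitor.sense()["tcp_pos"])
E
```

```text
scene 170 collar (array([ 647.4, -244.6,   30.5]), 42, 0.68)
scene 190 collar (array([ 647.4, -244.4,   29.5]), 60, 0.87)
scene 205 collar (array([ 647.4, -244.3,   28.7]), 60, 0.67)
scene blue (array([623.9, -89.6,  30.7]), 48, 1.22)
scene red (array([635.1,  64.4,  31. ]), 44, 1.41)
scene yellow None
side 170 collar (array([ 645.6, -237.3,   31.2]), 35, 0.91)
side 190 collar (array([ 645.6, -235.8,   31. ]), 38, 1.11)
side 205 collar (array([ 645.7, -234.8,   31.5]), 41, 1.02)
side blue (array([623.2, -81.5,  29.5]), 47, 1.6)
side red (array([634.4,  74.4,  29.6]), 48, 1.15)
side yellow (array([623.7, 252.7,  30.2]), 50, 1.94)
[479.5702384  -95.36900045 150.35696415]
```

View pics/b1.png

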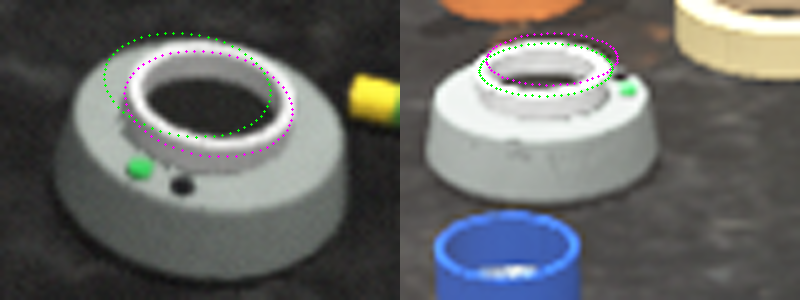

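The scene fit puts the collar near (647,-244), and the side fit puts it near (646,-236). I'll look with the wrist camera from just beyond the base, where the held pan doesn't hide the collar.

Emit:
apply_moves(
  steps=[
    [[-15,-10,0],0],
    [[-35,-25,0],0],
    [[-40,-28,0],0],
    [[-40,-28,0],0],
    [[-35,-25,0],0],
    [[-25,-18,0],0],
    [[-15,-10,0],0],
    [[-5,-3.4,0],0],
  ],
)

```text
clock: 6.45
tcp_pos: [689.8, -243.2, 149.3]
tool_rot: [[-1.0, 0.0, -0.002], [0.0, 1.0, 0.001], [0.002, 0.001, -1.0]]
force: [-0.8, -0.6, -1.0]
grip_width: 53.7
grasp_force: 42.4
```

```bash
python3 - <<'E'
from h import *
optics.snapshot("wrist");optics.snapshot("wrist")
w=optics.snapshot("wrist");s=monitor.sense();print(s["clock"],s["tcp_pos"])
H,S,V=cv2.split(cv2.cvtColor(w["pixels"],cv2.COLOR_RGB2HSV))
for t in(150,180,210,230): print(t,fit(w,(V>t)&(S<60),647,-244,29,45,1.35,.7))
im=w["pixels"].copy()
for p in proj(w,circ(647,-244,29,45)): cv2.circle(im,tuple(int(v) for v in p),0,(255,0,255),-1)
cv2.imwrite("pics/w2.png",im[:,:,::-1])
E
```

```text
6.6 [ 689.44180872 -242.55793713  150.54221531]
150 (array([ 648.2, -241.8,   28.7]), 36, 0.26)
180 (array([ 648.4, -241.8,   28.4]), 37, 0.16)
210 (array([ 648.3, -241.8,   27.9]), 38, 0.26)
230 (array([ 650.7, -252.4,   32.6]), 32, 2.38)
```

View pics/w2.png

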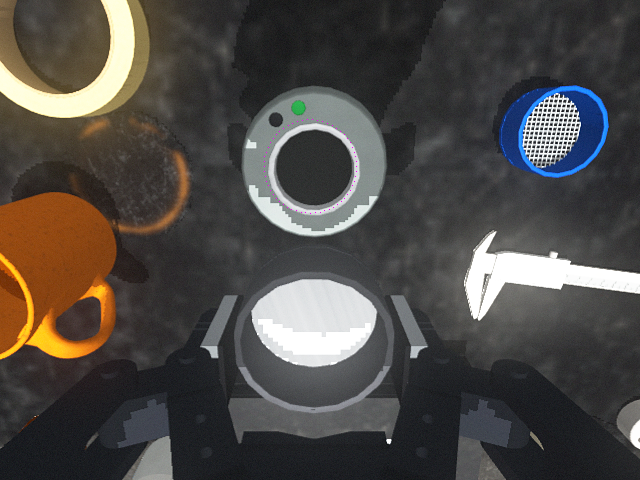

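The collar is clearly visible at (315,168) and fits to (648.3,-241.8). The blue rim is at (563,131). I'll align and lower.

Emit:
apply_moves(
  steps=[
    [[12,0.4,0],0],
    [[20,0.4,5],0],
    [[9.7,0.4,15],0],
    [[0,0,20],0],
    [[0,0,20],0],
    [[0,0,15],0],
    [[0,0,5],0],
    [[0,0,2],0],
  ],
)

```text
clock: 7.6
tcp_pos: [648.4, -241.7, 69.1]
tool_rot: [[-1.0, -0.0, -0.0], [-0.0, 1.0, 0.0], [0.0, 0.0, -1.0]]
force: [0.8, 0.6, -0.7]
grip_width: 53.8
grasp_force: 42.4
```

Emit:
apply_moves(
  steps=[
    [[0,0,4],0],
    [[0,0,5],0],
    [[0,0,5],0],
    [[0,0,4],0],
    [[0,0,3],0],
    [[0,0,2],0],
    [[0,0,0.5],0],
    [[0,0,0],0],
  ],
)

```text
clock: 8.6
tcp_pos: [648.2, -241.7, 47.2]
tool_rot: [[-1.0, -0.0, 0.0], [-0.0, 1.0, -0.0], [-0.0, -0.0, -1.0]]
force: [-5.1, 2.9, 9.0]
grip_width: 53.9
grasp_force: 43.5
```

```bash
python3 - <<'E'
from h import *
w=optics.snapshot("wrist");s=monitor.sense();print(s["clock"],s["tcp_pos"],s["force"],s["grip_width"])
cv2.imwrite("pics/w3.png",w["pixels"][:,:,::-1])
E
```

```text
8.65 [ 648.20476104 -241.72530402   47.17392513] [-5.5777347   1.81907475  9.77873279] 53.683134147302866
```

Home, at z 47.2 = 12.1 + 35.1. I'll release, rise and go towards blue.

Emit:
apply_moves(
  steps=[
    [[0,0,0],0],
    [[0,0,0],0],
    [[0,0,0],0],
    [[0,0,0],0],
    [[0,0,-10],0],
    [[0,0,-25],0],
    [[0,0,-35],0],
    [[0,0,-35],0],
  ],
  grip=85,
)

```text
clock: 9.65
tcp_pos: [648.3, -241.7, 152.6]
tool_rot: [[-1.0, -0.0, 0.001], [-0.0, 1.0, -0.0], [-0.001, -0.0, -1.0]]
force: [-0.0, -0.5, 0.7]
grip_width: 85.1
grasp_force: 0.0
```

Emit:
apply_moves(
  steps=[
    [[5,15,0],0],
    [[5,25,0],0],
    [[5,35,0],0],
    [[5,35,0],0],
    [[3,25,0],0],
    [[2,13,0],0],
    [[0,5,0],0],
    [[0,0,0],0],
  ],
)

```text
clock: 10.65
tcp_pos: [623.4, -89.2, 150.8]
tool_rot: [[-1.0, 0.0, 0.0], [0.0, 1.0, -0.0], [-0.0, -0.0, -1.0]]
force: [0.4, -0.2, 0.7]
grip_width: 84.8
grasp_force: 0.0
```

```bash
python3 - <<'E'
from h import *
w=optics.snapshot("wrist");s=monitor.sense();print(s["clock"],s["tcp_pos"])
H,S,V=cv2.split(cv2.cvtColor(w["pixels"],cv2.COLOR_RGB2HSV))
im=w["pixels"].copy()
m=(H>100)&(H<112)&(S>150)&(V>200)
print(fit(w,m,623,-88,28,38,1.25,.8))
for p in proj(w,circ(623,-88,28,38)): cv2.circle(im,tuple(int(v) for v in p),0,(255,0,255),-1)
sc=optics.snapshot("scene")["pixels"]
cv2.imwrite("pics/w4.png",np.hstack([im[:,:,::-1],np.pad(cv2.resize(sc[250:350,370:470],(160,160)),((0,320),(0,0),(0,0)))[:,:,::-1]]))
E
```

```text
10.7 [623.39330696 -89.4783596  150.73300774]
(array([625.8, -86.6,  27.5]), 49, 0.2)
```

View pics/w4.png

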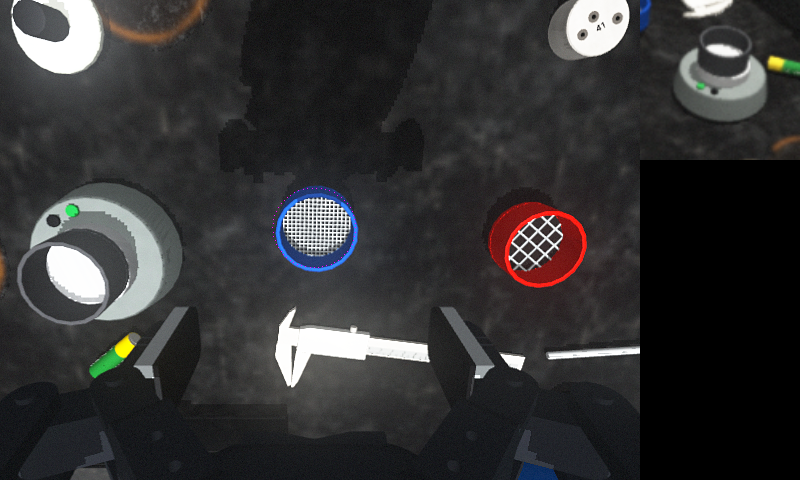

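The pan sits upright in the collar. The blue rim at (317,231) fits to (625.8,-86.6). Now I'll grip blue.

Emit:
apply_moves(
  steps=[
    [[-2.5,2.2,20],0],
    [[0,0,30],0],
    [[0,0,30],0],
    [[0,0,25],0],
    [[0,0,20],0],
    [[0,0,10],0],
    [[0,0,4.5],0],
    [[0,0,0],0],
  ],
)

```text
clock: 11.75
tcp_pos: [626.1, -86.7, 11.7]
tool_rot: [[-1.0, -0.0, 0.001], [-0.0, 1.0, -0.0], [-0.001, -0.0, -1.0]]
force: [0.7, -0.4, 0.1]
grip_width: 84.9
grasp_force: 0.0
```

Emit:
apply_moves(
  steps=[
    [[0,0,0],0],
    [[0,0,0],0],
    [[0,0,0],0],
    [[0,0,0],0],
    [[0,0,0],0],
    [[0,0,0],0],
    [[0,0,-5],0],
    [[0,0,-15],0],
  ],
  grip=45,
)

```text
clock: 12.75
tcp_pos: [624.8, -86.2, 30.8]
tool_rot: [[-1.0, 0.0, -0.002], [0.0, 1.0, 0.001], [0.002, 0.001, -1.0]]
force: [0.4, 0.1, -0.2]
grip_width: 53.7
grasp_force: 42.5
```

Emit:
apply_moves(
  steps=[
    [[0,0,-30],0],
    [[0,0,-30],0],
    [[0,-10,-30],0],
    [[-5,-25,-20],0],
    [[-10,-35,-10],0],
    [[-15,-40,0],0],
    [[-15,-30,0],0],
    [[-10,-15,0],0],
  ],
)

```text
clock: 13.75
tcp_pos: [681.0, -243.4, 151.9]
tool_rot: [[-1.0, 0.001, 0.0], [0.001, 1.0, -0.0], [-0.0, -0.0, -1.0]]
force: [-0.7, 0.0, -1.1]
grip_width: 54.2
grasp_force: 42.5
```

```bash
python3 - <<'E'
from h import *
s=monitor.sense();print(s["clock"],s["tcp_pos"])
for i in range(4): w=optics.snapshot("wrist")
s=monitor.sense();print(s["clock"],s["tcp_pos"])
H,S,V=cv2.split(cv2.cvtColor(w["pixels"],cv2.COLOR_RGB2HSV))
im=w["pixels"].copy()
for t in (120,150,180,210): print(fit(w,(V>t)&(S<60),648,-242,28,73,1.2,.85),fit(w,(V>t)&(S<60),648,-242,23.5,49,1.04,.5))
cv2.imwrite("pics/w5.png",im[:,:,::-1])
E
```

```text
13.75 [ 680.97965982 -243.44399722  151.93362089]
13.95 [ 680.53803988 -241.27091784  151.57864411]
None (array([ 648.7, -241.8,   24. ]), 27, 0.17)
None (array([ 648.7, -241.4,   24.1]), 30, 0.16)
(array([ 650.8, -246.7,   29.3]), 48, 1.01) (array([ 648.5, -241.4,   24. ]), 34, 0.15)
(array([ 650.7, -246.4,   29.1]), 46, 1.06) (array([ 648.3, -241.8,   23.8]), 38, 0.21)
```

View pics/w5.png

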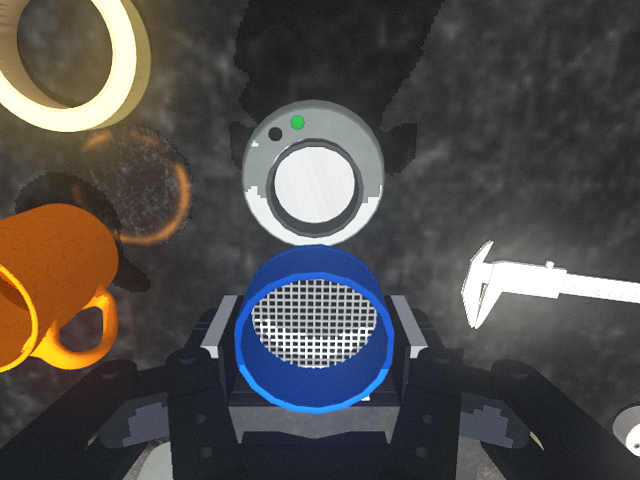

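The pan is at (315,185) in the image, floor fit (648.4,-241.7), upright. I'll lower blue.

Emit:
apply_moves(
  steps=[
    [[10,0,0],0],
    [[14,-0.1,5],0],
    [[8.4,0,10],0],
    [[0,0,16],0],
    [[0,0,16],0],
    [[0,0,7],0],
    [[0,0,2],0],
    [[0,0,1],0],
  ],
)

```text
clock: 14.95
tcp_pos: [648.6, -241.7, 94.5]
tool_rot: [[-1.0, -0.0, 0.0], [-0.0, 1.0, -0.0], [-0.0, -0.0, -1.0]]
force: [1.0, -0.3, 0.0]
grip_width: 53.8
grasp_force: 42.5
```

Emit:
apply_moves(
  steps=[
    [[0,0,3],0],
    [[0,0,4],0],
    [[0,0,4],0],
    [[0,0,4],0],
    [[0,0,3],0],
    [[0,0,2],0],
    [[0,0,0.5],0],
    [[0,0,0],0],
  ],
)

```text
clock: 15.95
tcp_pos: [648.4, -241.6, 75.3]
tool_rot: [[-1.0, -0.0, 0.0], [-0.0, 1.0, -0.0], [-0.0, -0.0, -1.0]]
force: [-5.9, 2.2, 9.0]
grip_width: 54.2
grasp_force: 43.7
```

Blue is home (75.3, +28.1). I'll release and head to yellow.

Emit:
apply_moves(
  steps=[
    [[0,0,0],0],
    [[0,0,0],0],
    [[0,0,0],0],
    [[0,0,0],0],
    [[0,0,-10],0],
    [[0,0,-25],0],
    [[0,0,-27],0],
    [[0,15,-15],0],
  ],
  grip=85,
)

```text
clock: 16.95
tcp_pos: [648.9, -227.3, 153.1]
tool_rot: [[-1.0, 0.001, 0.002], [0.001, 1.0, -0.001], [-0.002, -0.001, -1.0]]
force: [0.3, 0.2, 0.0]
grip_width: 85.0
grasp_force: 0.0
```

Emit:
apply_moves(
  steps=[
    [[0,40,0],0],
    [[3,60,0],0],
    [[3,60,0],0],
    [[3,60,0],0],
    [[3,60,0],0],
    [[3,60,0],0],
    [[3,50,0],0],
    [[3,35,0],0],
  ],
)

```text
clock: 17.95
tcp_pos: [626.2, 201.6, 150.9]
tool_rot: [[-1.0, -0.002, -0.0], [-0.002, 1.0, 0.0], [0.0, 0.0, -1.0]]
force: [0.3, -0.8, -0.0]
grip_width: 85.2
grasp_force: 0.0
```

Emit:
apply_moves(
  steps=[
    [[2,20,0],0],
    [[1,12,0],0],
    [[0,8,0],0],
    [[0,2,0],0],
    [[0,0,0],0],
    [[0,0,0],0],
    [[0,0,0],0],
    [[0,0,0],0],
  ],
)

```text
clock: 18.95
tcp_pos: [624.4, 240.1, 150.8]
tool_rot: [[-1.0, 0.0, 0.0], [0.0, 1.0, 0.0], [-0.0, 0.0, -1.0]]
force: [-0.3, -0.1, 0.1]
grip_width: 84.6
grasp_force: 0.0
```

```bash
python3 - <<'E'
from h import *
w=optics.snapshot("wrist");s=monitor.sense();print(s["clock"],s["tcp_pos"])
H,S,V=cv2.split(cv2.cvtColor(w["pixels"],cv2.COLOR_RGB2HSV))
im=w["pixels"].copy()
for t in(150,200,230): print(fit(w,(H>20)&(H<36)&(S>120)&(V>t),626,240,28,38,1.25,.8))
sc=optics.snapshot("side")["pixels"]
cv2.imwrite("pics/w6.png",np.hstack([im[:,:,::-1],np.pad(cv2.resize(sc[110:230,240:360],(160,160)),((0,320),(0,0),(0,0)))[:,:,::-1]]))
E
```

```text
19.0 [624.38826272 240.19406114 150.84704001]
(array([626.8, 244.1,  29.3]), 60, 0.82)
(array([626.9, 244.2,  29.1]), 60, 0.72)
(array([628.3, 244.3,  28.1]), 60, 0.32)
```

View pics/w6.png

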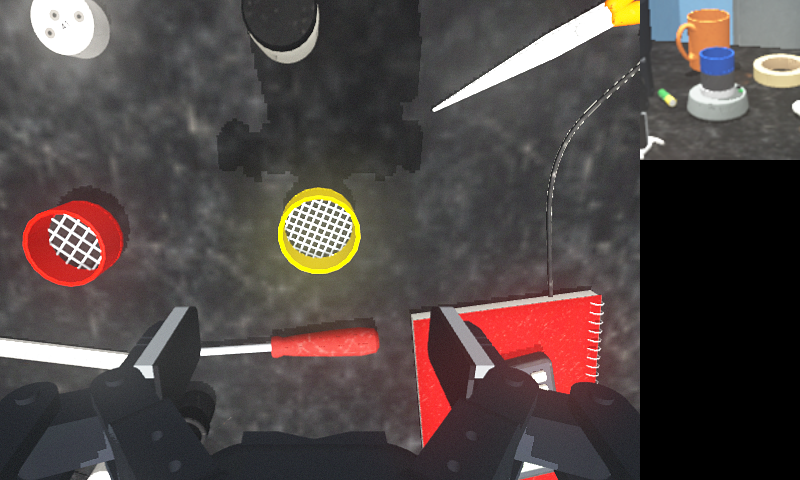

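The yellow rim at (319,233) fits to (628.3,244.3), and blue stands upright on the pan. Now I'll pick yellow and carry it.

Emit:
apply_moves(
  steps=[
    [[-4,4,20],0],
    [[0,0,30],0],
    [[0,0,30],0],
    [[0,0,25],0],
    [[0,0,20],0],
    [[0,0,10],0],
    [[0,0,4.5],0],
    [[0,0,0],0],
  ],
)

```text
clock: 20.05
tcp_pos: [628.7, 244.4, 11.8]
tool_rot: [[-1.0, 0.0, 0.001], [0.0, 1.0, 0.0], [-0.001, 0.0, -1.0]]
force: [0.3, 1.2, 0.2]
grip_width: 84.9
grasp_force: 0.0
```

Emit:
apply_moves(
  steps=[
    [[0,0,0],0],
    [[0,0,0],0],
    [[0,0,0],0],
    [[0,0,0],0],
    [[0,0,0],0],
    [[0,0,0],0],
    [[0,0,-5],0],
    [[0,0,-15],0],
  ],
  grip=45,
)

```text
clock: 21.05
tcp_pos: [627.5, 244.2, 31.0]
tool_rot: [[-1.0, -0.0, -0.002], [-0.0, 1.0, -0.0], [0.002, -0.0, -1.0]]
force: [-0.6, 0.4, -0.1]
grip_width: 55.4
grasp_force: 42.4
```

Emit:
apply_moves(
  steps=[
    [[0,0,-30],0],
    [[0,0,-40],0],
    [[0,-10,-40],0],
    [[-4,-30,-30],0],
    [[-6,-45,-10],0],
    [[-6,-50,0],0],
    [[-6,-50,0],0],
    [[-6,-50,0],0],
  ],
)

```text
clock: 22.05
tcp_pos: [656.4, 7.8, 182.5]
tool_rot: [[-1.0, -0.0, 0.001], [-0.0, 1.0, -0.0], [-0.001, -0.0, -1.0]]
force: [0.4, -0.0, -0.7]
grip_width: 55.5
grasp_force: 42.5
```

Emit:
apply_moves(
  steps=[
    [[-6,-50,0],0],
    [[-6,-50,0],0],
    [[-6,-50,0],0],
    [[-4,-40,0],0],
    [[-2,-30,0],0],
    [[0,-20,0],0],
    [[0,-8,0],0],
    [[0,-3,0],0],
  ],
)

```text
clock: 23.05
tcp_pos: [680.4, -241.3, 181.5]
tool_rot: [[-1.0, -0.0, 0.0], [-0.0, 1.0, 0.0], [-0.0, 0.0, -1.0]]
force: [-0.3, 0.5, -1.0]
grip_width: 55.7
grasp_force: 42.5
```

```bash
python3 - <<'E'
from h import *
for i in range(3): w=optics.snapshot("wrist")
s=monitor.sense();print(s["clock"],s["tcp_pos"],s["grip_width"])
H,S,V=cv2.split(cv2.cvtColor(w["pixels"],cv2.COLOR_RGB2HSV))
for t in (100,140,180,210): print(fit(w,(H>95)&(H<125)&(S>120)&(V>t),648,-242,28,101,1.25,.85))
cv2.imwrite("pics/w7.png",w["pixels"][:,:,::-1])
E
```

```text
23.2 [ 680.48580846 -240.73393515  181.43927648] 55.18345257047057
(array([ 647.6, -240.9,   27.7]), 60, 0.24)
(array([ 647.7, -240.9,   27.4]), 60, 0.2)
None
None
```

View pics/w7.png

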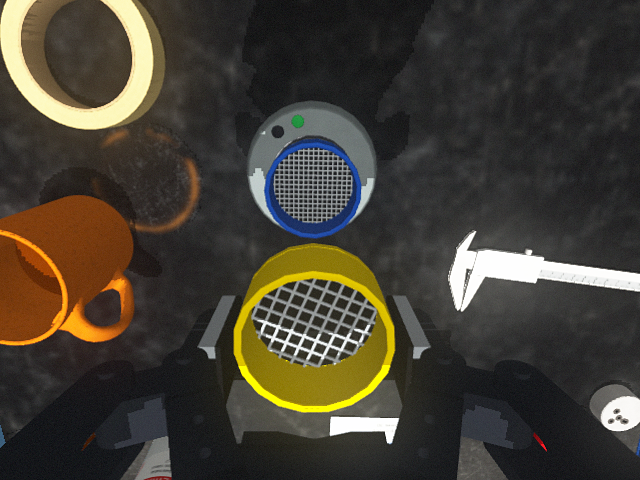

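Blue's rim at (313,188) is upright and fits to about (648,-241). I'll lower yellow.

Emit:
apply_moves(
  steps=[
    [[10,0.2,0],0],
    [[14,0,5],0],
    [[8.1,0,10],0],
    [[0,0,18],0],
    [[0,0,16],0],
    [[0,0,7],0],
    [[0,0,2],0],
    [[0,0,1],0],
  ],
)

```text
clock: 24.2
tcp_pos: [648.5, -241.6, 122.6]
tool_rot: [[-1.0, -0.0, 0.0], [-0.0, 1.0, -0.0], [-0.0, -0.0, -1.0]]
force: [-0.1, 0.2, -0.5]
grip_width: 55.5
grasp_force: 42.5
```

Emit:
apply_moves(
  steps=[
    [[0,0,3],0],
    [[0,0,4],0],
    [[0,0,4],0],
    [[0,0,4],0],
    [[0,0,3],0],
    [[0,0,2],0],
    [[0,0,0.5],0],
    [[0,0,0],0],
  ],
)

```text
clock: 25.2
tcp_pos: [648.6, -241.5, 103.7]
tool_rot: [[-1.0, -0.0, 0.001], [-0.0, 1.0, -0.001], [-0.001, -0.001, -1.0]]
force: [-3.8, 2.3, 10.6]
grip_width: 55.8
grasp_force: 43.4
```

Yellow is home (103.7). I'll release and go to red.

Emit:
apply_moves(
  steps=[
    [[0,0,0],0],
    [[0,0,0],0],
    [[0,0,0],0],
    [[0,0,0],0],
    [[0,0,-10],0],
    [[0,0,-20],0],
    [[0,0,-20],0],
    [[0,10,-10],0],
  ],
  grip=85,
)

```text
clock: 26.2
tcp_pos: [649.1, -232.1, 164.6]
tool_rot: [[-1.0, 0.001, 0.003], [0.001, 1.0, -0.002], [-0.003, -0.002, -1.0]]
force: [0.0, -0.6, 0.0]
grip_width: 85.3
grasp_force: 0.0
```

Emit:
apply_moves(
  steps=[
    [[0,30,0],0],
    [[2,55,0],0],
    [[3,60,0],0],
    [[3,60,0],0],
    [[3,45,5],0],
    [[2,28,5],0],
    [[1,15,1],0],
    [[0,5,0],0],
  ],
)

```text
clock: 27.2
tcp_pos: [634.2, 67.1, 151.1]
tool_rot: [[-1.0, -0.001, 0.0], [-0.001, 1.0, -0.0], [-0.0, -0.0, -1.0]]
force: [0.5, 0.1, -0.2]
grip_width: 85.1
grasp_force: 0.0
```

```bash
python3 - <<'E'
from h import *
for i in range(3): w=optics.snapshot("wrist")
s=monitor.sense();print(s["clock"],s["tcp_pos"])
H,S,V=cv2.split(cv2.cvtColor(w["pixels"],cv2.COLOR_RGB2HSV))
im=w["pixels"].copy()
for t in(150,200,230): print(fit(w,((H<8)|(H>172))&(S>120)&(V>t),636,67,28,38,1.25,.8))
sc=optics.snapshot("side")["pixels"]
cv2.imwrite("pics/w8.png",np.hstack([im[:,:,::-1],np.pad(cv2.resize(sc[110:230,240:360],(160,160)),((0,320),(0,0),(0,0)))[:,:,::-1]]))
E
```

```text
27.35 [634.51595935  65.7654415  151.0730306 ]
(array([636.2,  69.9,  29.2]), 60, 0.83)
(array([636.2,  69.9,  29.2]), 60, 0.92)
(array([636.5,  69.9,  29. ]), 60, 0.86)
```

View pics/w8.png

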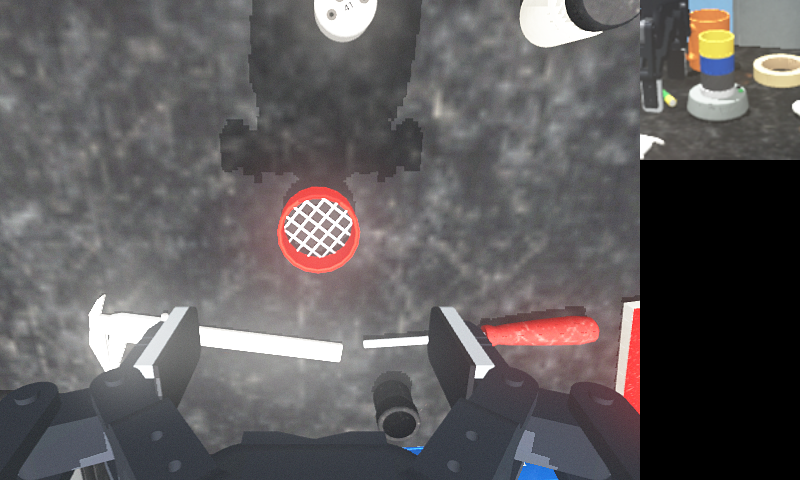

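The red rim at (319,231) fits to (637.7,70), and yellow stands upright on the stack. Now I'll pick red.

Emit:
apply_moves(
  steps=[
    [[-3.4,3.5,20],0],
    [[0,0,30],0],
    [[0,0,30],0],
    [[0,0,25],0],
    [[0,0,20],0],
    [[0,0,10],0],
    [[0,0,4.5],0],
    [[0,0,0],0],
  ],
)

```text
clock: 28.4
tcp_pos: [638.0, 70.0, 11.8]
tool_rot: [[-1.0, 0.0, 0.001], [0.0, 1.0, 0.0], [-0.001, 0.0, -1.0]]
force: [0.8, 0.3, 1.0]
grip_width: 85.2
grasp_force: 0.0
```

Emit:
apply_moves(
  steps=[
    [[0,0,0],0],
    [[0,0,0],0],
    [[0,0,0],0],
    [[0,0,0],0],
    [[0,0,0],0],
    [[0,0,0],0],
    [[0,0,-5],0],
    [[0,0,-15],0],
  ],
  grip=45,
)

```text
clock: 29.4
tcp_pos: [636.8, 70.1, 31.0]
tool_rot: [[-1.0, 0.0, -0.002], [0.0, 1.0, 0.0], [0.002, 0.0, -1.0]]
force: [0.3, 0.2, -0.6]
grip_width: 55.0
grasp_force: 42.5
```

Emit:
apply_moves(
  steps=[
    [[0,0,-30],0],
    [[0,0,-40],0],
    [[0,0,-40],0],
    [[0,-10,-40],0],
    [[-4,-30,-15],0],
    [[-6,-40,-5],0],
    [[-6,-45,0],0],
    [[-6,-45,0],0],
  ],
)

```text
clock: 30.4
tcp_pos: [659.8, -101.3, 202.6]
tool_rot: [[-1.0, -0.0, 0.001], [-0.0, 1.0, -0.0], [-0.001, -0.0, -1.0]]
force: [-0.1, 0.3, -0.5]
grip_width: 55.0
grasp_force: 42.5
```

Emit:
apply_moves(
  steps=[
    [[-6,-45,0],0],
    [[-6,-40,0],0],
    [[-5,-30,0],0],
    [[-3,-16,0],0],
    [[-1,-8,0],0],
    [[0,-2.6,0],0],
    [[0,0,0],0],
    [[0,0,0],0],
  ],
)

```text
clock: 31.4
tcp_pos: [680.7, -240.7, 201.5]
tool_rot: [[-1.0, -0.001, 0.0], [-0.001, 1.0, 0.0], [-0.0, 0.0, -1.0]]
force: [-1.2, 0.3, -0.2]
grip_width: 55.1
grasp_force: 42.5
```

```bash
python3 - <<'E'
from h import *
w=optics.snapshot("wrist")
s=monitor.sense();print(s["clock"],s["tcp_pos"],s["grip_width"])
H,S,V=cv2.split(cv2.cvtColor(w["pixels"],cv2.COLOR_RGB2HSV))
for t in (100,150,200,230): print(fit(w,(H>20)&(H<36)&(S>120)&(V>t),648,-242,28,129,1.25,.85))
cv2.imwrite("pics/w9.png",w["pixels"][:,:,::-1])
E
```

```text
31.45 [ 680.70008659 -240.81138923  201.44247745] 55.60377962277838
(array([ 647.5, -240.8,   28.1]), 60, 0.3)
(array([ 647.9, -240.7,   27.7]), 60, 0.11)
(array([ 647.9, -240.9,   27.4]), 60, 0.18)
(array([ 647.7, -240.5,   27. ]), 54, 0.24)
```

View pics/w9.png

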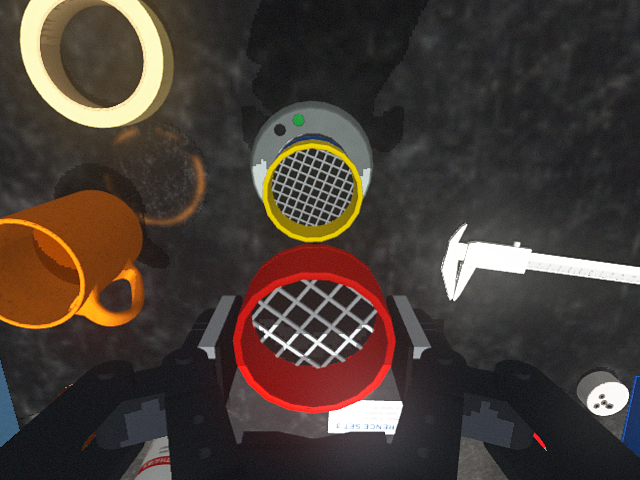

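Yellow's rim at (313,191) is upright and fits to (647.8,-240.8). I'll lower red.

Emit:
apply_moves(
  steps=[
    [[10,0.2,0],0],
    [[14,0.1,2],0],
    [[8.5,0,8],0],
    [[0,0,16],0],
    [[0,0,15],0],
    [[0,0,7],0],
    [[0,0,2],0],
    [[0,0,1],0],
  ],
)

```text
clock: 32.45
tcp_pos: [648.4, -241.4, 150.5]
tool_rot: [[-1.0, -0.0, 0.0], [-0.0, 1.0, -0.0], [-0.0, -0.0, -1.0]]
force: [-0.1, 0.5, -0.8]
grip_width: 55.4
grasp_force: 42.5
```

Emit:
apply_moves(
  steps=[
    [[0,0,3],0],
    [[0,0,4],0],
    [[0,0,4],0],
    [[0,0,4],0],
    [[0,0,3],0],
    [[0,0,2],0],
    [[0,0,0.5],0],
    [[0,0,0],0],
  ],
)

```text
clock: 33.45
tcp_pos: [648.6, -241.3, 131.6]
tool_rot: [[-1.0, -0.0, 0.002], [-0.0, 1.0, -0.001], [-0.002, -0.001, -1.0]]
force: [-3.5, 2.2, 8.9]
grip_width: 55.5
grasp_force: 43.3
```

Red is home (131.6). I'll release and go to the lid.

Emit:
apply_moves(
  steps=[
    [[0,0,0],0],
    [[0,0,0],0],
    [[0,0,0],0],
    [[0,0,0],0],
    [[0,0,-10],0],
    [[0,0,-20],0],
    [[0,0,-20],0],
    [[10,0,-10],0],
  ],
  grip=85,
)

```text
clock: 34.45
tcp_pos: [638.9, -241.7, 192.5]
tool_rot: [[-1.0, -0.0, 0.003], [-0.0, 1.0, -0.002], [-0.003, -0.002, -1.0]]
force: [-0.0, 0.6, 0.4]
grip_width: 84.9
grasp_force: 0.0
```

Emit:
apply_moves(
  steps=[
    [[20,-1,0],0],
    [[30,-2,0],0],
    [[30,-2,5],0],
    [[30,-2,10],0],
    [[20,-2,10],0],
    [[10,-1,10],0],
    [[3,0,4],0],
    [[0,0,0],0],
  ],
)

```text
clock: 35.45
tcp_pos: [495.0, -251.2, 151.0]
tool_rot: [[-1.0, 0.0, 0.0], [0.0, 1.0, 0.0], [-0.0, 0.0, -1.0]]
force: [0.2, -0.3, 0.4]
grip_width: 84.9
grasp_force: 0.0
```

```bash
python3 - <<'E'
from h import *
for i in range(2): w=optics.snapshot("wrist")
s=monitor.sense();print(s["clock"],s["tcp_pos"])
H,S,V=cv2.split(cv2.cvtColor(w["pixels"],cv2.COLOR_RGB2HSV))
im=w["pixels"].copy()
for t in(180,210,235): print(fit(w,(S<60)&(V>t),495,-251,28,15,1.25,.8))
for p in np.r_[proj(w,circ(495,-251,10,40)),proj(w,circ(495,-251,28,15))]: cv2.circle(im,tuple(int(v) for v in p),0,(255,0,255),-1)
sc=optics.snapshot("side")["pixels"]
cv2.imwrite("pics/w10.png",np.hstack([im[:,:,::-1],np.pad(cv2.resize(sc[110:230,240:360],(160,160)),((0,320),(0,0),(0,0)))[:,:,::-1]]))
E
```

```text
35.55 [ 495.5638567  -251.34760904  151.31581814]
(array([ 495.4, -251.1,   28.8]), 58, 0.41)
(array([ 495.4, -251.6,   28.3]), 60, 0.14)
(array([ 495.4, -251.7,   28.2]), 60, 0.2)
```

View pics/w10.png

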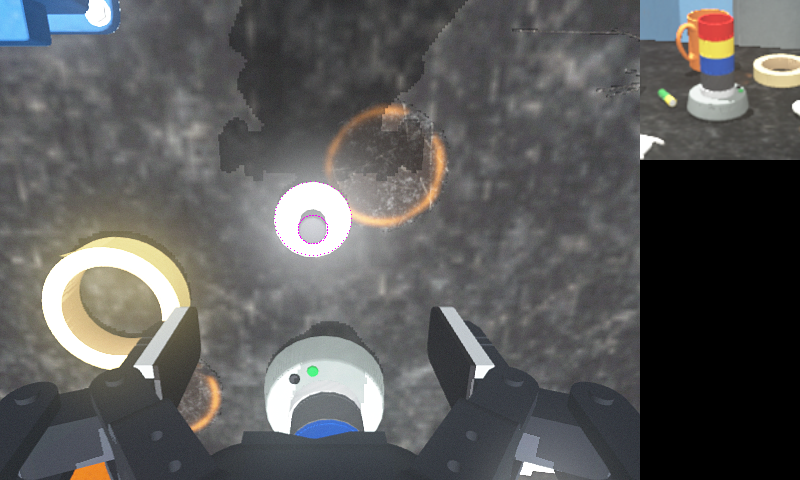

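The lid disc is at (313,219) with its knob top at (313,230), fit (495.4,-251.6). The stack with red is upright. Now I'll pick the lid.

Emit:
apply_moves(
  steps=[
    [[-0.3,-0.3,20],0],
    [[0,0,30],0],
    [[0,0,30],0],
    [[0,0,25],0],
    [[0,0,15],0],
    [[0,0,8],0],
    [[0,0,4.5],0],
    [[0,0,0],0],
  ],
)

```text
clock: 36.6
tcp_pos: [495.7, -251.7, 18.6]
tool_rot: [[-1.0, -0.0, 0.001], [-0.0, 1.0, -0.0], [-0.001, -0.0, -1.0]]
force: [0.5, -0.2, -0.2]
grip_width: 84.8
grasp_force: 0.0
```

Emit:
apply_moves(
  steps=[
    [[0,0,0],0],
    [[0,0,0],0],
    [[0,0,0],0],
    [[0,0,0],0],
    [[0,0,0],0],
    [[0,0,0],0],
    [[0,0,0],0],
    [[0,0,0],0],
  ],
  grip=8,
)

```text
clock: 37.6
tcp_pos: [495.6, -251.7, 18.6]
tool_rot: [[-1.0, -0.0, 0.0], [-0.0, 1.0, -0.0], [-0.0, -0.0, -1.0]]
force: [-0.7, 0.8, 5.4]
grip_width: 18.0
grasp_force: 39.2
```

Emit:
apply_moves(
  steps=[
    [[0,0,0],0],
    [[0,0,0],0],
    [[0,0,0],0],
    [[0,0,0],0],
    [[0,0,-5],0],
    [[0,0,-15],0],
    [[0,0,-10],0],
    [[0,0,0],0],
  ],
)

```text
clock: 38.6
tcp_pos: [496.2, -252.2, 49.7]
tool_rot: [[-1.0, -0.0, 0.002], [-0.0, 1.0, -0.001], [-0.002, -0.001, -1.0]]
force: [0.2, -0.8, -0.6]
grip_width: 18.6
grasp_force: 39.1
```

The lid is held. I'll lift clear, then measure the red rim numerically.

Emit:
apply_moves(
  steps=[
    [[0,0,-20],0],
    [[0,0,-40],0],
    [[0,0,-45],0],
    [[0,0,-35],0],
    [[0,0,-20],0],
    [[0,0,-10],0],
    [[-10,0.3,0],0],
    [[-20,1,0],0],
  ],
)

```text
clock: 39.6
tcp_pos: [525.6, -250.0, 216.9]
tool_rot: [[-1.0, 0.001, -0.001], [0.001, 1.0, 0.001], [0.001, 0.001, -1.0]]
force: [0.3, -0.2, -1.6]
grip_width: 18.3
grasp_force: 39.1
```

Emit:
apply_moves(
  steps=[
    [[-30,2,0],0],
    [[-35,2,0],0],
    [[-35,2,0],0],
    [[-30,2,0],0],
    [[-15,1,0],0],
    [[-8,0,0],0],
    [[-2,0,0],0],
    [[0,0,0],0],
  ],
)

```text
clock: 40.6
tcp_pos: [680.1, -241.3, 218.0]
tool_rot: [[-1.0, 0.0, -0.0], [0.0, 1.0, 0.0], [0.0, 0.0, -1.0]]
force: [-0.6, -0.3, -0.8]
grip_width: 18.8
grasp_force: 39.1
```

```bash
python3 - <<'E'
from h import *
for i in range(3): w=optics.snapshot("wrist")
s=monitor.sense();print(s["clock"],s["tcp_pos"],s["grip_width"])
H,S,V=cv2.split(cv2.cvtColor(w["pixels"],cv2.COLOR_RGB2HSV))
for t in (100,150,200): print(fit(w,((H<8)|(H>172))&(S>120)&(V>t),648,-241,28,157,1.25,.85))
for t in (180,215,235): print("lid",fit(w,(S<60)&(V>t),s["tcp_pos"][0],s["tcp_pos"][1],28,s["tcp_pos"][2]-3.6,1.2,.8))
E
```

```text
40.75 [ 680.11877348 -241.43471037  218.59381752] 18.607280365895036
(array([ 647.4, -240.5,   28. ]), 54, 0.39)
(array([ 647.9, -240.6,   27.6]), 52, 0.19)
(array([ 648. , -240.6,   27.4]), 52, 0.16)
lid (array([ 679.5, -240.6,   27.4]), 48, 0.26)
lid (array([ 679.9, -240.6,   27.6]), 42, 0.16)
lid (array([ 680.6, -240.5,   27.1]), 39, 0.18)
```

The lid sits 32 mm beyond the red rim in x and matches it in y. I'll shift and lower it.

Emit:
apply_moves(
  steps=[
    [[10,0,0],0],
    [[14,0,0],0],
    [[8,0,4],0],
    [[0,0,10],0],
    [[0,0,10],0],
    [[0,0,5],0],
    [[0,0,2],0],
    [[0,0,1],0],
  ],
)

```text
clock: 41.75
tcp_pos: [648.6, -241.3, 186.3]
tool_rot: [[-1.0, -0.0, 0.0], [-0.0, 1.0, 0.0], [-0.0, 0.0, -1.0]]
force: [0.1, -0.9, -0.8]
grip_width: 18.4
grasp_force: 39.1
```

Emit:
apply_moves(
  steps=[
    [[0,0,3],0],
    [[0,0,4],0],
    [[0,0,4],0],
    [[0,0,4],0],
    [[0,0,3],0],
    [[0,0,2],0],
    [[0,0,1],0],
    [[0,0,0],0],
  ],
)

```text
clock: 42.75
tcp_pos: [648.6, -241.3, 165.6]
tool_rot: [[-1.0, -0.0, 0.001], [-0.0, 1.0, -0.0], [-0.001, -0.0, -1.0]]
force: [-0.1, 0.7, 1.7]
grip_width: 18.4
grasp_force: 39.2
```

Emit:
apply_moves(
  steps=[
    [[0,0,0.5],0],
    [[0,0,0.5],0],
    [[0,0,0.3],0],
    [[0,0,0],0],
    [[0,0,0],0],
    [[0,0,0],0],
    [[0,0,0],0],
    [[0,0,0],0],
  ],
)

```text
clock: 43.75
tcp_pos: [648.9, -241.5, 165.5]
tool_rot: [[-1.0, -0.0, 0.002], [-0.0, 1.0, -0.001], [-0.002, -0.001, -1.0]]
force: [-1.1, 1.0, 8.4]
grip_width: 18.5
grasp_force: 39.8
```

It's seated: the force rose with no further travel. I'll release and retreat upward.

Emit:
apply_moves(
  steps=[
    [[0,0,0],0],
    [[0,0,0],0],
    [[0,0,0],0],
    [[0,0,0],0],
    [[0,0,0],0],
    [[0,0,0],0],
    [[0,0,-8],0],
    [[0,0,-20],0],
  ],
  grip=85,
)

```text
clock: 44.75
tcp_pos: [648.0, -241.0, 191.7]
tool_rot: [[-1.0, -0.0, -0.001], [-0.0, 1.0, 0.001], [0.001, 0.001, -1.0]]
force: [0.8, -1.1, -0.2]
grip_width: 85.0
grasp_force: 0.0
```

Emit:
apply_moves(
  steps=[
    [[0,0,-25],0],
    [[0,0,-25],0],
    [[-10,0,-20],0],
    [[-15,0,0],0],
    [[-10,0,0],0],
    [[0,0,0],0],
    [[0,0,0],0],
    [[0,0,0],0],
  ],
)

```text
clock: 45.75
tcp_pos: [683.1, -241.3, 262.3]
tool_rot: [[-1.0, 0.0, 0.0], [0.0, 1.0, -0.0], [-0.0, -0.0, -1.0]]
force: [-0.0, -0.2, -0.1]
grip_width: 84.9
grasp_force: 0.0
```

```bash
python3 - <<'E'
from h import *
w=optics.snapshot("wrist");s=monitor.sense();print(s["clock"],s["tcp_pos"],s["force"],s["grip_width"])
H,S,V=cv2.split(cv2.cvtColor(w["pixels"],cv2.COLOR_RGB2HSV))
for t in(180,215,235): print("lid",fit(w,(S<60)&(V>t),648,-241,28,162,1.2,.8))
a=optics.snapshot("side");P=a["pixels"];q=proj(a,[[648,-241,z] for z in range(45,192,6)]);print(q[[0,-1]])
c=int(q[8,0]);print([P[int(v),c].tolist() for v in np.arange(q[-1,1]-4,q[0,1]+4,3)])
# column extents of the coloured bands (tilt check)
H,S,V=cv2.split(cv2.cvtColor(P,cv2.COLOR_RGB2HSV))
for n,m in(("red",((H<8)|(H>172))&(S>150)),("yellow",(H>20)&(H<36)&(S>130)),("blue",(H>105)&(H<125)&(S>170))):
    ys,xs=np.nonzero(m[100:200,c-25:c+26]);print(n,xs.min()+c-25,xs.max()+c-25,ys.min()+100,ys.max()+100)
E
```

```text
45.8 [ 683.14360723 -241.32361569  262.28634688] [-0.00134843  0.17035771 -0.06369233] 85.00687009534758
lid (array([ 648.4, -240.6,   27.9]), 53, 0.35)
lid (array([ 648.3, -240.7,   27.7]), 55, 0.33)
lid (array([ 648.9, -240.6,   27. ]), 60, 0.22)
[[297.12011731 172.40641409]
 [295.32925174 107.23701469]]
[[143, 188, 220], [144, 189, 221], [54, 51, 52], [60, 61, 62], [60, 60, 62], [61, 61, 62], [50, 49, 51], [253, 253, 250], [242, 242, 234], [221, 71, 66], [222, 73, 67], [222, 72, 66], [226, 69, 67], [240, 232, 97], [241, 228, 96], [241, 227, 96], [241, 228, 94], [126, 146, 164], [69, 101, 184], [68, 102, 185], [68, 101, 184], [81, 100, 155], [100, 98, 96], [99, 98, 95], [96, 95, 93]]
red 283 309 126 140
yellow 273 310 117 153
blue 286 304 153 155
```

The lid is centred on the stack, the bands are evenly spaced, and the robot is clear. I'll hand in the job.

```bash
python3 -c "
from bench import order
print(order.close_job())"
```

```text
the job is handed in; nothing more can be done
None
```

The stack is built on the shaker base in the order asked: pan, blue, yellow, red, then the white lid. Heights and camera checks show each piece seated. I handed the job in at about 46 s with the gripper clear; the jar and disc were never touched, and no verdict came back.

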